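Check an insulator post against the limit mark with sprung callipers

ROBOT

A 6-joint arm with a two-finger parallel gripper is mounted at the origin on the work surface. World frame = base frame: x ahead of the robot, y to its left, z up, the work surface at z = 0. Lengths are in m, angles in rad, forces in N, time in s.
With the tool pointing down it reaches from about 0.4 to 0.825 m from the base axis. Payload 7 kg.
Tool frame: the origin (TCP) lies on the centre line of the jaws, within the pads' length; the fingertips stand 22 mm ahead of it and the grasp point (between the pads) lies 3 mm ahead of it; z points along the fingers, y is the line along which they close (so a half turn about z gives the same grasp; the last joint's range is limited). The gripper opens to 88 mm and grips with 3 to 60 N. Pads are 19 mm wide; open, the fingers measure 130 mm over their backs; the gripper's body (78 mm by 193 mm) begins 47 mm behind the grasp point.
Start: joints at [1.6, 0.359, 0.012, 0, -1.224, -0.288], TCP at [0.173, 0.652, 0.249] pointing down, gripper open.
Joint ranges: [-3.07, 3.07], [-1.43, 2.12], [-1.02, 1.25], [-3.03, 1.67], [-3.05, -0], [-3.03, 3.03]. Speed limits (rad/s): [2.39, 2.39, 3.01, 3.14, 3.14, 3.14].

INTERFACE

Orientations are given as [roll, pitch, yaw] about the fixed x, y, z axes, in that order (R = Rz(yaw) Ry(pitch) Rx(roll)).
In Python, from station import monitor, viewer, order gives the robot as it stands. The module is installed in compiled form; this text tells all that it offers.
- The arm moves only by the tool servo_tool, never from a script. Its argument "targets" is a list of rows, each an object with "angular": the turn, a rotation vector about the tool's x, y, z in degrees, a list of three; "xyz": the shift along the tool's x, y, z in cm, a list of three; "claw": the finger opening in cm, from 0 to 8.76. A call has 1 to 20 rows; each row shifts and turns the commanded pose from where the row before left it, along the tool's axes as they then stand; what a row does not reach is not made up. A row lasts 1/10 s, in which the tool goes at most 50 mm and 8.59 degrees, less where a joint would pass 70% of its speed; a pose out of reach is approached as far as the arm can. A call is refused whole if a number of a shift passes 5 or a number of a turn 8.59, either way. A call with a gripper value outside its range is refused whole. The fingers move at their own pace and stop on an object; "force" is the grip in N (left out, the last holds). Time passes only in rows, so rows that do not move let the fingers close. It gives the time, the measured TCP pose, the force, the opening and the grip force at its end, in the units of the state.
- monitor.get_state(): the state, without advancing time (a new reading comes with each control period).
- viewer.grab_frame(name): name is "scene" or "top" or "wrist"; returns a dict with "color" (420x560x3 uint8, blue, green, red), "fovy" (degrees; the focal length in pixels is half the picture's height over the tangent of half this angle, whatever the lens; pixels are square), "cx", "cy" (the principal point, pixels), "R" (3x3) and "t" (3): a world point X has camera coordinates R X + t. Camera axes: x right, y down, z forward; pixel columns grow to the right and rows downward; lengths in m; the calibration is good to about 2 mm. A picture is of the moment at which its call begins. There is no depth.
- order.job_done(): hands the job in; it is judged then, once.
The state is a dict: "t": time; "q": joint angles; "qd": joint speeds; "joint_efforts": joint torques, N m; "eef_pos": TCP position; "ee_rot": TCP orientation; "force": force on the tool from outside, world axes, zero at the start; "moment": the same for the moment, N m; "width": finger opening in m; "gripper_force": force on a finger pad.
Only numpy, scipy, OpenCV 4.12 (cv2) and the standard library are available. Lean on these libraries where they do the work, as an engineer would, in place of code of your own. Each camera call takes 0.05 s, during which the arm holds its last target. There are 200 camera calls.

TASK

Check the yellow insulator post in the junction box for bulging: swing the box's door open by its handle until it stands upright or further, then lift the sprung callipers off their rest and squeeze them until the black pointer stands at the red limit mark on their scale. Hold the two legs astride the yellow post with that gap, one leg on each side and the tips a little below its top, touching neither the post nor anything else; do not knock the posts or disturb the other things on the bench. The job finishes while you are holding: keep the callipers still there, squeezed steadily to the mark, and do not let go.

Things in the scene. Friction and masses are not known exactly. Their poses are not given: they have to be found in the camera images.
- enclosure: grey junction box lying fixed on its back, 250 (x) x 240 (y) x 100 mm high, walls 5 mm; origin under its centre. A black door (10 mm thick) closes its open top at z 101 to 111. Inside, relays (to z 67) at y 55 to 100 and a duct piece (to z 42) at x 105; the three posts stand in a row along y, tops 22 mm below the rim.
- door (a joint): door angle: 0 shut, pi/2 upright, stop at 1.92. Hinge along the box's x axis at its +y side; the free edge rises and swings over to +y. A stiff hinge: the door stays where it is left; about 7 N at the handle moves it.
- door_handle (a point): middle of the round steel bar handle near the door's free edge: bar 10 mm thick, 120 mm long along the box's x axis, its centre 35 mm off the door's outer face, 228 mm across the door from the hinge axis; the door's edge is 13 mm beyond it. Round: it can turn between the fingers.
- door_hinge (a point): a point on the hinge axis, at the middle of its length (box frame: x 0, y 120, z 101 mm).
- yellow_post: fixed yellow insulator post, 12 mm diameter (two ribs 13.6 mm, about 30 and 42 mm below the top), upright on a 22 mm square black foot, 66 mm tall with a small 6 mm brass stub on top; origin under its centre. The next post's centre is 46 mm or more away; yellow takes any of the three places of the row.
- yellow_post_top (a point): centre of the yellow post's top face, below the brass stub.
- blue_post: the same post in blue, to be left alone.
- red_post: the same post in red, to be left alone.
- callipers: steel spring callipers like big tweezers, 180 mm long, about 150 g. Origin on the bow's axis at mid-height of the 14 mm high arms; x along the arms to the tips, z up. The left arm (+y) and white scale (x 128 to 140, on top) are this body, the right arm swings. Rubber grip plates: 46 x 16 mm, centred at x 78, 35 mm wide over both, relaxed. Legs (5 mm) turn down at x 150 to 160 to tips 64 mm below.
- grip (a point): middle between the grip plates when relaxed, on the callipers' body (x 78 mm, y 0, mid-height); squeezed from both sides here.
- squeeze (a joint): angle by which the right arm is squeezed towards the left one: 0 relaxed (tips 40 mm apart inside), 0.24 at its stop. The tip gap shrinks by 160 mm per rad, the width over the grip plates by 78 mm per rad. Sprung open: about 5 N at the grip plates starts it, about 12 N holds it at 0.1, 20 N at the stop.
- left_tip (a point): inner face of the left leg's lower end (leg centre 2.5 mm farther out); axes as the callipers' body.
- right_tip (a point): inner face of the right leg's lower end; axes turn with the right arm.
- pointer (a point): end of the black pointer on the right arm, at the front rim of the scale, 138 mm from the bow's axis.
- mark (a point): front end of the red limit mark, a 4 mm wide rider clamped on the white scale; squeezing brings the pointer onto it. It meets the pointer at a squeeze between 0.075 and 0.125 rad (tip gap 28 to 20 mm), different each time.
- rest: fixed rest: two white saddles (tops at z 80 mm, lips to z 90 mm) on steel pillars on a 200 x 90 x 12 mm base plate; origin under the plate's centre, which lies under the callipers' grip plates; callipers along its x. The saddles lie at x -68 and +48 mm, 18 mm long, leaving the grip plates free from both sides and below.
- bin: loose blue parts bin 110 x 80 x 50 mm, to be left alone; origin under its centre.
- driver: loose red and black torque driver, 185 mm long, 28 mm thick, lying along its x; to be left alone.
- plug: loose black connector plug 60 x 40 x 30 mm with a yellow stub; to be left alone.
Not all that is in view belongs to the job. Of the things like the rest, leave any that is orange or purple; of the rest the larger one is meant.

How it is judged:
On the way, in this order (a step that is already met when the one before it is completed fails the run):
1. the door is being swung by its handle, the fingers at the handle (value of joint door between 0.4 and 1.3 rad and distance between the grasp point and door_handle below 0.05 m), for 0.1 s.
2. the door has been swung open, upright or further (value of joint door above 1.45 rad), for 0.2 s.
3. the callipers are lifted clear of their rest in the fingers (height (world z) of grip above 0.11 m and contact force between callipers and the fingers above 2 N and contact force between callipers and rest below 0.2 N), for 0.2 s.
At the end, for the whole second after the job is handed in: Callipers held in the fingers, still, touching nothing else; pointer within 2 mm of the red mark; tips 4 to 30 mm below the yellow post's top, one each side of it, the line between them within 7 mm of its axis; door at least 80 degrees open (distance between pointer and mark below 0.002 m and velocity of joint squeeze between -0.04 and 0.04 rad/s and x of yellow_post_top in the frame of left_tip between -0.007 and 0.007 m and z of yellow_post_top in the frame of left_tip between 0.004 and 0.03 m and x of yellow_post_top in the frame of right_tip between -0.007 and 0.007 m and z of yellow_post_top in the frame of right_tip between 0.004 and 0.03 m and y of yellow_post_top in the frame of left_tip below -0.006 m and y of yellow_post_top in the frame of right_tip above 0.006 m and contact force between callipers and yellow_post below 0.2 N and contact force between callipers and blue_post below 0.2 N and contact force between callipers and red_post below 0.2 N and contact force between callipers and enclosure below 0.2 N and contact force between callipers and rest below 0.2 N and contact force between callipers and the fingers above 2 N and linear speed of callipers below 0.02 m/s and value of joint door above 1.4 rad); the arm keeps its last pose, push and grip.
It fails at once if a post knocked (over 8 N) (contact force between any of yellow_post, blue_post, red_post and anything else above 8 N).
It fails at once if bin disturbed (moved over 30 mm) (distance of bin from where it was at the start of the episode above 0.03 m).
It fails at once if driver disturbed (moved over 30 mm) (distance of driver from where it was at the start of the episode above 0.03 m).
It fails at once if plug disturbed (moved over 30 mm) (distance of plug from where it was at the start of the episode above 0.03 m).
It also fails if it takes over 58 s, if anything falls off the work surface, if the arm or the gripper's body presses on something with over 40 N, if the wrist force passes 120 N, or if a joint passes its speed limit or range.

## Working session

There is one attempt and no reset: what is moved stays moved. The work goes in short steps, Python scripts to look and compute and a tool call to move; the robot and the scene stay as the last step left them, time stands still between calls to the robot, and variables do not carry over. Pictures are saved under pics/ and viewed, at most 10 in all, crops included, and the job is handed in when it is done.

Besides the shell and the picture viewer there is one more tool, called after "Request:" as name([rows], argument=value, ...), one row to a line, values as JSON. servo_tool: Moves the arm, as the interface text tells. Its arguments: {"type":"object","properties":{"targets":{"type":"array"},"force":{"type":"number"}},"required":["targets"]}

```bash
mkdir -p pics
cat > h.py <<'E'
import numpy as np,cv2,pickle
from station import monitor,viewer,order
from scipy.spatial.transform import Rotation as Ro
def grab(n,tag):
    f=viewer.grab_frame(n);cv2.imwrite(f'pics/{tag}.png',f['color']);pickle.dump(f,open(f'pics/{tag}.pkl','wb'));return f
def load(tag): return pickle.load(open(f'pics/{tag}.pkl','rb'))
def ray(f,p):
    F=f['color'].shape[0]/2/np.tan(np.radians(f['fovy'])/2);R=np.array(f['R']);t=np.array(f['t'])
    d=R.T@np.array([(p[0]-f['cx'])/F,(p[1]-f['cy'])/F,1.]);return -R.T@t,d/np.linalg.norm(d)
def proj(f,X):
    F=f['color'].shape[0]/2/np.tan(np.radians(f['fovy'])/2);c=np.array(f['R'])@np.array(X)+np.array(f['t'])
    return np.array([f['cx']+F*c[0]/c[2],f['cy']+F*c[1]/c[2]])
def atz(f,p,z):
    o,d=ray(f,p);return o+d*(z-o[2])/d[2]
def tri(obs):
    A=np.zeros((3,3));b=np.zeros(3);rs=[ray(f,p) for f,p in obs]
    for o,d in rs:
        P=np.eye(3)-np.outer(d,d);A+=P;b+=P@o
    X=np.linalg.solve(A,b);return X,[np.linalg.norm((np.eye(3)-np.outer(d,d))@(X-o)) for o,d in rs]
E
python3 - <<'E'
from h import *
s=monitor.get_state();print({k:np.round(v,3) for k,v in s.items()})
a=grab('scene','s0');b=grab('top','t0');w=grab('wrist','w0')
for f in(a,b,w):print(f['fovy'],f['cx'],f['cy'],-np.array(f['R']).T@f['t'])
c=np.hstack([a['color'],b['color']]);cv2.imwrite('pics/st.png',cv2.resize(c,(800,300),interpolation=cv2.INTER_AREA))
E
```

```text
{'t': np.float64(0.0), 'q': array([ 1.6  ,  0.359,  0.011, -0.   , -1.224, -0.288]), 'qd': array([-0.001,  0.002,  0.002, -0.001,  0.001, -0.   ]), 'joint_efforts': array([-0.0000e+00, -5.8271e+01,  2.9305e+01,  6.9970e+00,  7.0000e-03,
       -0.0000e+00]), 'eef_pos': array([0.173, 0.652, 0.248]), 'ee_rot': array([ 3.14 , -0.   , -0.259]), 'force': array([-0.525, -0.903,  0.15 ]), 'moment': array([-0.006, -0.014, -0.04 ]), 'gripper_force': np.float64(0.0), 'width': np.float64(0.087)}
51.771806020685844 281.81192682863986 215.28743690545502 [ 1.21333452 -0.54594268  0.89579421]
54.59370322316097 282.6265548807252 202.59980686646696 [ 0.44132726 -0.08249294  0.96109525]
67.21938429363294 272.8064930146164 210.23949040519807 [0.2511877  0.63084123 0.38457123]
```

View pics/t0.png

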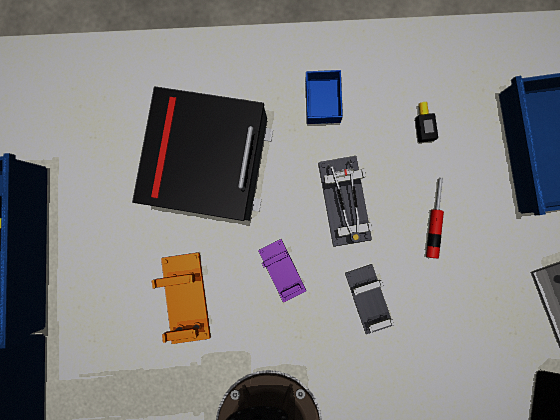

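View pics/s0.png

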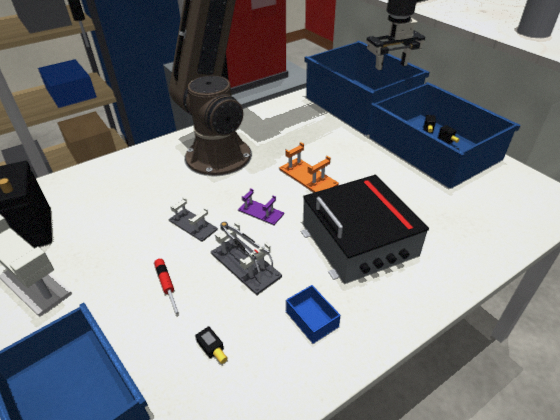

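The top view shows the black door with its bar handle at (246,158) and the hinge side on the left. The callipers lie on the large grey rest at (345,200). Rest candidates are the large grey one at (345,200), the small grey one at (370,298), the purple one at (282,270) and the orange one at (185,297). The large grey one fits because it is the larger and the callipers lie on it. I'll confirm it in an enlarged crop.

Run:
```python
from h import *
a=load('s0')['color'];b=load('t0')['color']
def t(im,x,y,w=100,h=75): return cv2.resize(im[y:y+h,x:x+w],(400,300),interpolation=cv2.INTER_CUBIC)
c=np.vstack([np.hstack([t(b,190,120),t(a,300,180)]),np.hstack([t(b,295,165-12,133,100),t(a,200,215)])])
cv2.imwrite('pics/c1.png',c)
```

```text
(no output)
```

View pics/c1.png

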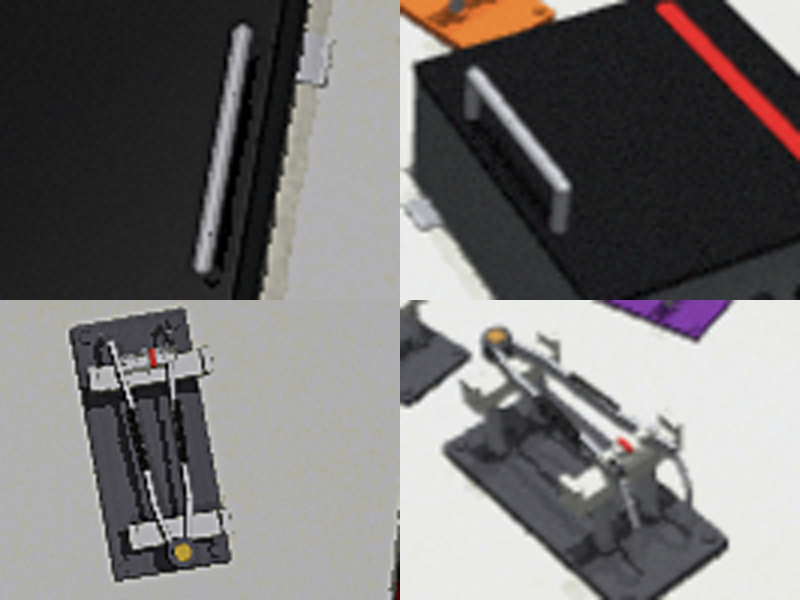

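The crop confirms the large grey rest, with the callipers on it: bow at top (355.7,236.7) and red mark at (345.7,172). Handle ends in the top view are (250,127) and (240.8,187.2).

Run:
```python
from h import *
a=load('s0');b=load('t0')
P={'h1':((250,127),(341.75,226.75)),'h2':((240.75,187.2),(318.75,198)),'bow':((355.7,236.7),(223.75,224.25)),'mark':((345.7,172),(256.2,251))}
X={}
for k,(p,q) in P.items():
    X[k],r=tri([(b,p),(a,q)]);print(k,X[k].round(4),np.round(r,4))
d=X['h1']-X['h2'];print(np.linalg.norm(d),np.degrees(np.arctan2(d[1],d[0])))
d=X['mark']-X['bow'];print(np.linalg.norm(d),np.degrees(np.arctan2(d[1],d[0])))
# door edges red strip; base rest plate corners in top at z=.012
for p in [(319.3,161.5),(356.5,156.5),(371.5,240),(333.5,246.5)]: print('plate',atz(b,p,.012).round(4))
for p in [(155,87),(266,103),(249.5,221.5),(133.5,202.5)]: print('door',atz(b,p,.111).round(4))
print(atz(b,(250,127),.151).round(4),atz(b,(240.75,187.2),.151).round(4))
```

```text
h1 [0.6541 0.0121 0.1472] [0.0004 0.0004]
h2 [0.532  0.0346 0.1461] [0.0015 0.0015]
bow [ 0.4244 -0.2007  0.0959] [0.0001 0.0001]
mark [ 0.5617 -0.1841  0.1004] [0.0002 0.0002]
0.12409364536270043 -10.436653036205696
0.13838374365482442 6.877561862254298
plate [ 0.6008 -0.1341  0.012 ]
plate [ 0.6097 -0.2212  0.012 ]
plate [ 0.4143 -0.248   0.012 ]
plate [ 0.4016 -0.1603  0.012 ]
door [0.7589 0.2205 0.111 ]
door [ 0.714  -0.0195  0.111 ]
door [0.4623 0.0213 0.111 ]
door [0.5095 0.2682 0.111 ]
[0.6528 0.0113 0.151 ] [0.5307 0.0326 0.151 ]
```

```bash
cat >> h.py <<'E'
def rel(X,yaw=None,tilt=None):
    s=monitor.get_state();R=Ro.from_euler('xyz',s['ee_rot'])
    v=R.inv().apply(np.array(X)-s['eef_pos'])*100
    out=[v.round(2)]
    if yaw is not None:
        T=Ro.from_euler('xyz',[180,0,yaw],degrees=True);out.append((R.inv()*T).as_rotvec(degrees=True).round(2))
    print('t',round(s['t'],2),'eef',np.round(s['eef_pos'],4),np.degrees(s['ee_rot']).round(1),'shift cm,turn deg:',*out)
E
python3 -c "
from h import *
rel([.593,.0234,.26],-10.3)"
```

```text
t 0.15 eef [0.1727 0.6522 0.2478] [179.9  -0.  -14.8] shift cm,turn deg: [56.73 50.03 -1.15] [ 0.07 -0.   -4.53]
```

Request:
servo_tool([
  {"xyz":[3.55,3.13,-0.07],"angular":[0,0,0],"claw":5},
  {"xyz":[3.55,3.13,-0.07],"angular":[0,0,0],"claw":5},
  {"xyz":[3.55,3.13,-0.07],"angular":[0,0,0],"claw":5},
  {"xyz":[3.55,3.13,-0.07],"angular":[0,0,0],"claw":5},
  {"xyz":[3.55,3.13,-0.07],"angular":[0,0,0],"claw":5},
  {"xyz":[3.55,3.13,-0.07],"angular":[0,0,0],"claw":5},
  {"xyz":[3.55,3.13,-0.07],"angular":[0,0,0],"claw":5},
  {"xyz":[3.55,3.13,-0.07],"angular":[0,0,0],"claw":5},
  {"xyz":[3.55,3.13,-0.07],"angular":[0,0,0],"claw":5},
  {"xyz":[3.55,3.13,-0.07],"angular":[0,0,0],"claw":5},
  {"xyz":[3.55,3.13,-0.07],"angular":[0,0,0],"claw":5},
  {"xyz":[3.55,3.13,-0.07],"angular":[0,0,0],"claw":5},
  {"xyz":[3.55,3.13,-0.07],"angular":[0,0,0],"claw":5},
  {"xyz":[3.55,3.13,-0.07],"angular":[0,0,0],"claw":5},
  {"xyz":[3.55,3.13,-0.07],"angular":[0,0,0],"claw":5},
  {"xyz":[3.55,3.13,-0.07],"angular":[0,0,-4.5],"claw":5},
  {"xyz":[0,0,0],"angular":[0,0,0],"claw":5},
  {"xyz":[0,0,0],"angular":[0,0,0],"claw":5},
])

```text
t: 1.95
eef_pos: [0.5937, 0.0217, 0.2589]
ee_rot: [3.141, 0.001, -0.183]
force: [0.4, 1.1, 0.2]
width: 0.0503
gripper_force: 0.0
```

```bash
python3 -c "
from h import *
rel([.593,.0234,.154],-10.3)
w=grab('wrist','w1')
for p in([.6541,.0117,.1465],[.532,.034,.1465]):print(proj(w,p))"
```

```text
t 1.95 eef [0.5937 0.0217 0.2589] [ 1.80e+02  1.00e-01 -1.05e+01] shift cm,turn deg: [-0.08 -0.16 10.49] [ 0.03  0.08 -0.21]
[269.7903899  138.72316314]
[270.50194694 281.37090962]
```

View pics/w1.png

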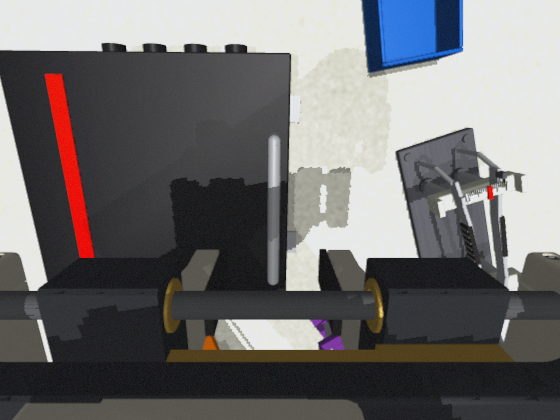

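The wrist view shows the bar from (274,138) to (273,283), parallel to the tool and centred between the fingers. I'll go straight down and grip it.

Request:
servo_tool([
  {"xyz":[0,0,4],"angular":[0,0,0],"claw":5},
  {"xyz":[0,0,4],"angular":[0,0,0],"claw":5},
  {"xyz":[0,0,2.4],"angular":[0,0,0],"claw":5},
  {"xyz":[0,0,0],"angular":[0,0,0],"claw":0.5},
  {"xyz":[0,0,0],"angular":[0,0,0],"claw":0.5},
  {"xyz":[0,0,0],"angular":[0,0,0],"claw":0.5},
  {"xyz":[0,0,0],"angular":[0,0,0],"claw":0.5},
  {"xyz":[0,0,0],"angular":[0,0,0],"claw":0.5},
], force=20)

```text
t: 2.8
eef_pos: [0.5942, 0.0233, 0.1571]
ee_rot: [-3.141, -0.002, -0.18]
force: [-0.2, 0.3, 0.2]
width: 0.0153
gripper_force: 0.0
```

Run:
```python
from h import *
s=monitor.get_state();print(s['width'],s['force'],s['eef_pos'])
th=np.radians([0,8,16,24,32,40,48,56,64,72,80,88,96,104])
u=-.228*np.cos(th)+.045*np.sin(th);w=.228*np.sin(th)+.045*np.cos(th)
# tool y = -box y, tool z = down
print(np.c_[np.degrees(th)[1:],-np.diff(u)*100,-np.diff(w)*100].round(2))
```

```text
0.015268491402936145 [-0.19678586  0.31419226  0.15429465] [0.59424223 0.02331161 0.15710785]
[[  8.    -0.85  -3.13]
 [ 16.    -1.28  -2.98]
 [ 24.    -1.68  -2.77]
 [ 32.    -2.05  -2.51]
 [ 40.    -2.38  -2.2 ]
 [ 48.    -2.66  -1.85]
 [ 56.    -2.89  -1.46]
 [ 64.    -3.07  -1.05]
 [ 72.    -3.18  -0.61]
 [ 80.    -3.24  -0.16]
 [ 88.    -3.23   0.29]
 [ 96.    -3.16   0.74]
 [104.    -3.02   1.17]]
```

Request:
servo_tool([
  {"xyz":[0,0,0.2],"angular":[0,0,0],"claw":0.3},
  {"xyz":[0,0,0],"angular":[0,0,0],"claw":0.3},
  {"xyz":[0,0,0],"angular":[0,0,0],"claw":0.3},
], force=40)

```text
t: 3.1
eef_pos: [0.594, 0.0214, 0.1561]
ee_rot: [3.14, -0.002, -0.18]
force: [-4.0, -7.3, 13.3]
width: 0.0085
gripper_force: 40.0
```

Request:
servo_tool([
  {"xyz":[0,-0.37,-1.58],"angular":[0,0,0],"claw":0.3},
  {"xyz":[0,-0.48,-1.55],"angular":[0,0,0],"claw":0.3},
  {"xyz":[0,-0.59,-1.51],"angular":[0,0,0],"claw":0.3},
  {"xyz":[0,-0.69,-1.47],"angular":[0,0,0],"claw":0.3},
  {"xyz":[0,-0.79,-1.41],"angular":[0,0,0],"claw":0.3},
  {"xyz":[0,-0.89,-1.36],"angular":[0,0,0],"claw":0.3},
  {"xyz":[0,-0.98,-1.29],"angular":[0,0,0],"claw":0.3},
  {"xyz":[0,-1.07,-1.22],"angular":[0,0,0],"claw":0.3},
  {"xyz":[0,-1.15,-1.14],"angular":[0,0,0],"claw":0.3},
  {"xyz":[0,-1.23,-1.06],"angular":[0,0,0],"claw":0.3},
  {"xyz":[0,0,0],"angular":[0,0,0],"claw":0.3},
])

```text
t: 4.2
eef_pos: [0.6093, 0.101, 0.294]
ee_rot: [3.137, -0.004, -0.181]
force: [-3.2, -12.0, 16.3]
width: 0.0087
gripper_force: 40.0
```

Run:
```python
from h import *
s=monitor.get_state()
H=np.array([.6338-.0006,.2465]);yb=np.array([.179,.984]);p=np.array(s['eef_pos'])
u=(p[:2]-H)@yb;w=p[2]-.007-.101;r=np.hypot(u,w)
print(p.round(4),s['width'],np.round(s['force'],1),'r',r,'(0.2324)','th',np.degrees(np.arctan2(w,-u)-np.arctan2(.045,.228)))
```

```text
[0.6093 0.101  0.294 ] 0.008673094312767958 [ -3.2 -12.   16.3] r 0.23734811717216858 (0.2324) th 40.41629678506408
```

Request:
servo_tool([
  {"xyz":[0,-1.3,-0.95],"angular":[0,0,0],"claw":0.3},
  {"xyz":[0,-1.36,-0.86],"angular":[0,0,0],"claw":0.3},
  {"xyz":[0,-1.42,-0.76],"angular":[0,0,0],"claw":0.3},
  {"xyz":[0,-1.47,-0.66],"angular":[0,0,0],"claw":0.3},
  {"xyz":[0,-1.52,-0.56],"angular":[0,0,0],"claw":0.3},
  {"xyz":[0,-1.55,-0.45],"angular":[0,0,0],"claw":0.3},
  {"xyz":[0,-1.58,-0.34],"angular":[0,0,0],"claw":0.3},
  {"xyz":[0,-1.6,-0.23],"angular":[0,0,0],"claw":0.3},
  {"xyz":[0,-1.62,-0.12],"angular":[0,0,0],"claw":0.3},
  {"xyz":[0,-1.62,0],"angular":[0,0,0],"claw":0.3},
  {"xyz":[0,-1.62,0.09],"angular":[0,0,0],"claw":0.3},
  {"xyz":[0,-1.61,0.2],"angular":[0,0,0],"claw":0.3},
  {"xyz":[0,-1.59,0.32],"angular":[0,0,0],"claw":0.3},
  {"xyz":[0,-1.57,0.42],"angular":[0,0,0],"claw":0.3},
  {"xyz":[0,-1.53,0.54],"angular":[0,0,0],"claw":0.3},
  {"xyz":[0,0,0],"angular":[0,0,0],"claw":0.3},
  {"xyz":[0,0,0],"angular":[0,0,0],"claw":0.3},
  {"xyz":[0,0,0],"angular":[0,0,0],"claw":0.3},
])

```text
t: 6.0
eef_pos: [0.6536, 0.3309, 0.3257]
ee_rot: [-3.136, -0.008, -0.181]
force: [12.8, 1.5, 0.7]
width: 0.0084
gripper_force: 40.1
```

Run:
```python
from h import *
s=monitor.get_state()
H=np.array([.6338-.0006,.2465]);yb=np.array([.179,.984]);p=np.array(s['eef_pos'])
u=(p[:2]-H)@yb;w=p[2]-.007-.101;r=np.hypot(u,w)
print(p.round(4),s['width'],np.round(s['force'],1),'r',r,'(0.2324)','th',np.degrees(np.arctan2(w,-u)-np.arctan2(.045,.228)))
f=grab('top','t2');g=grab('scene','s2')
cv2.imwrite('pics/c2.png',np.hstack([cv2.resize(f['color'][60:260,100:300],(400,400)),cv2.resize(g['color'][100:300,250:450],(400,400))]))
```

```text
[0.6536 0.3309 0.3257] 0.008375148657085142 [12.8  1.5  0.7] r 0.23430020930347223 (0.2324) th 100.54779966428755
```

View pics/c2.png

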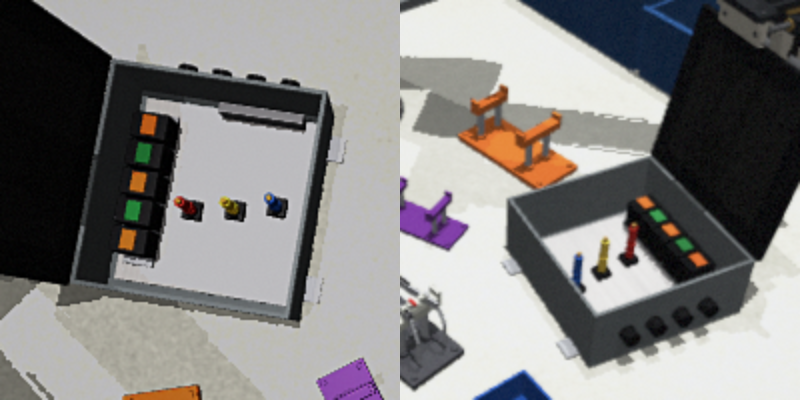

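The door is at about 100°. Yellow is the middle post, at about top (214,160) and scene (352,220), with red and blue on either side. Next I release the handle and back off upward.

Request:
servo_tool([
  {"xyz":[0,0,0],"angular":[0,0,0],"claw":1.9},
  {"xyz":[0,0,0],"angular":[0,0,0],"claw":1.9},
  {"xyz":[0,0,0],"angular":[0,0,0],"claw":1.9},
  {"xyz":[0,0,-1.5],"angular":[0,0,0],"claw":1.9},
  {"xyz":[0,0,-3],"angular":[0,0,0],"claw":1.9},
  {"xyz":[0,0,-3],"angular":[0,0,0],"claw":1.9},
])

```text
t: 6.7
eef_pos: [0.6491, 0.3297, 0.3985]
ee_rot: [3.14, 0.001, -0.18]
force: [0.9, -0.3, 0.4]
width: 0.0193
gripper_force: 0.0
```

Run:
```python
from h import *
b=load('t2');a=load('s2')
Y,r=tri([(b,(214.5,159.5)),(a,(352.5,220))]);print(Y,r)
for z in(.07,.078,.084):print(atz(b,(214.5,159.5),z),atz(a,(352.5,220),z))
# callipers grip estimate: orientation from tips: body left arm. plate frame
c=np.array([[.6008,-.1341],[.6097,-.2212],[.4143,-.248],[.4016,-.1603]]);print('plate c',c.mean(0), np.degrees(np.arctan2(*((c[0]+c[1]-c[2]-c[3])[::-1]))))
rel([.50,-.19,.25],7)
```

```text
[0.60210488 0.10047846 0.08258807] [np.float64(0.0016791587915690855), np.float64(0.0016791587915689409)]
[0.60344843 0.10161912 0.07      ] [0.59318729 0.1122317  0.07      ]
[0.60199295 0.09996622 0.078     ] [0.59919506 0.10585554 0.078     ]
[0.60090134 0.09872654 0.084     ] [0.60370088 0.10107342 0.084     ]
plate c [ 0.5066 -0.1909] 7.649799454653355
t 6.7 eef [0.6491 0.3297 0.3985] [ 1.799e+02  1.000e-01 -1.030e+01] shift cm,turn deg: [-5.34 53.78 14.94] [  0.08   0.09 -17.32]
```

Request:
servo_tool([
  {"xyz":[-0.44,4.48,0],"angular":[0,0,0],"claw":6},
  {"xyz":[-0.44,4.48,0],"angular":[0,0,0],"claw":6},
  {"xyz":[-0.44,4.48,0],"angular":[0,0,0],"claw":6},
  {"xyz":[-0.44,4.48,0],"angular":[0,0,0],"claw":6},
  {"xyz":[-0.44,4.48,1.87],"angular":[0,0,0],"claw":6},
  {"xyz":[-0.44,4.48,1.87],"angular":[0,0,0],"claw":6},
  {"xyz":[-0.44,4.48,1.87],"angular":[0,0,0],"claw":6},
  {"xyz":[-0.44,4.48,1.87],"angular":[0,0,0],"claw":6},
  {"xyz":[-0.44,4.48,1.87],"angular":[0,0,0],"claw":6},
  {"xyz":[-0.44,4.48,1.87],"angular":[0,0,0],"claw":6},
  {"xyz":[-0.44,4.48,1.87],"angular":[0,0,0],"claw":6},
  {"xyz":[-0.44,4.48,1.87],"angular":[0,0,0],"claw":6},
  {"xyz":[0,0,0],"angular":[0,0,-8.5],"claw":6},
  {"xyz":[0,0,0],"angular":[0,0,-8.5],"claw":6},
  {"xyz":[0,0,0],"angular":[0,0,-1],"claw":6},
  {"xyz":[0,0,0],"angular":[0,0,0],"claw":6},
])

```text
t: 8.3
eef_pos: [0.5012, -0.1893, 0.2487]
ee_rot: [-3.141, -0.0, 0.131]
force: [-0.3, 0.1, -0.5]
width: 0.0597
gripper_force: 0.0
```

Run:
```python
from h import *
rel([.503,-.1905,.1],7.65)
w=grab('wrist','w3')
cv2.imwrite('pics/c3.png',cv2.resize(w['color'][60:360,80:480],(800,600),interpolation=cv2.INTER_CUBIC))
c,s=np.cos(np.radians(7.65)),np.sin(np.radians(7.65))
for x in(-78,0,60):
  print(x,proj(w,[.503+x*.001*c,-.1905+x*.001*s,.096]).round(1))
```

```text
t 8.3 eef [ 0.5012 -0.1893  0.2487] [-180.    -0.     7.5] shift cm,turn deg: [ 0.17  0.14 14.87] [-0.01 -0.   -0.16]
-78 [273.1 272.6]
0 [272.9 199.1]
60 [272.8 134.2]
```

View pics/c3.png

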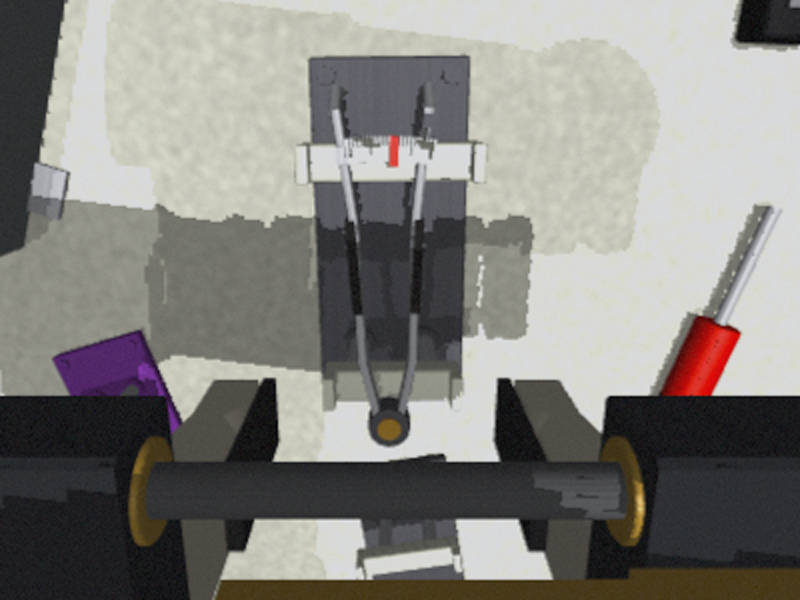

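The plates run at full-frame x≈257 and 288, row ≈194. The bow is at (274.5,274), the red mark at (277,135) and the pointer by the right arm at about (291,131).

Run:
```python
from h import *
w=load('w3')
px=lambda x,y:(80+x/2,60+y/2)
for n,p,z in(('bow',px(389,428),.1),('plateL',px(354,267),.104),('plateR',px(417,267),.104),('plateL',px(354,267),.096),('plateR',px(417,267),.096),('mark',px(394,138),.104),('saddle1L',px(297,163),.09),('saddle1R',px(487,163),.09)):
    print(n,z,atz(w,p,z).round(4))
b=load('t0')
print(tri([(b,(355.7,236.7)),(w,px(389,428)),(load('s0'),(223.75,224.25))]))
bow=tri([(b,(355.7,236.7)),(w,px(389,428))])[0];c,s=np.cos(np.radians(7.6)),np.sin(np.radians(7.6));print(bow,bow[:2]+.078*np.array([c,s]))
```

```text
bow 0.1 [ 0.4265 -0.2022  0.1   ]
plateL 0.104 [ 0.5085 -0.175   0.104 ]
plateR 0.104 [ 0.5123 -0.2037  0.104 ]
plateL 0.096 [ 0.5064 -0.1749  0.096 ]
plateR 0.096 [ 0.5103 -0.2044  0.096 ]
mark 0.104 [ 0.5678 -0.1855  0.104 ]
saddle1L 0.09 [ 0.5503 -0.1431  0.09  ]
saddle1R 0.09 [ 0.5617 -0.2296  0.09  ]
(array([ 0.42460073, -0.2013406 ,  0.09631169]), [np.float64(0.0007637502320090509), np.float64(0.0011476585079151578), np.float64(0.0004417423880654504)])
[ 0.42435663 -0.20159421  0.09579934] [ 0.50167144 -0.19127821]
```

Request:
servo_tool([
  {"xyz":[0.2,0.07,4],"angular":[0,0,0],"claw":6},
  {"xyz":[0.2,0.06,4],"angular":[0,0,0],"claw":6},
  {"xyz":[0.07,0,4],"angular":[0,0,0],"claw":6},
  {"xyz":[0,0,3.8],"angular":[0,0,0],"claw":6},
  {"xyz":[0,0,0],"angular":[0,0,0],"claw":4.5},
  {"xyz":[0,0,0],"angular":[0,0,0],"claw":2.9},
  {"xyz":[0,0,0],"angular":[0,0,0],"claw":2.9},
  {"xyz":[0,0,0],"angular":[0,0,0],"claw":2.9},
  {"xyz":[0,0,0],"angular":[0,0,0],"claw":2.9},
  {"xyz":[0,0,0],"angular":[0,0,0],"claw":2.9},
], force=30)

```text
t: 9.35
eef_pos: [0.5079, -0.1902, 0.0928]
ee_rot: [3.141, -0.004, 0.134]
force: [-1.0, 1.6, 8.6]
width: 0.0292
gripper_force: 11.1
```

Request:
servo_tool([
  {"xyz":[0,0,-1],"angular":[0,0,0],"claw":2.9},
  {"xyz":[0,0,-2],"angular":[0,0,0],"claw":2.9},
  {"xyz":[0,0,-2.5],"angular":[0,0,0],"claw":2.9},
  {"xyz":[0,0,-2.5],"angular":[0,0,0],"claw":2.9},
  {"xyz":[0,0,-2.5],"angular":[0,0,0],"claw":2.9},
  {"xyz":[0,0,-2],"angular":[0,0,0],"claw":2.9},
  {"xyz":[0,0,-1],"angular":[0,0,0],"claw":2.9},
  {"xyz":[0,0,0],"angular":[0,0,0],"claw":2.9},
  {"xyz":[0,0,0],"angular":[0,0,0],"claw":2.9},
  {"xyz":[0,0,0],"angular":[0,0,0],"claw":2.9},
])

```text
t: 10.35
eef_pos: [0.5053, -0.19, 0.2244]
ee_rot: [-3.141, 0.002, 0.134]
force: [0.7, 0.1, -1.8]
width: 0.0292
gripper_force: 9.0
```

Run:
```python
from h import *
s=monitor.get_state();print(s['t'],s['eef_pos'],s['width'],s['gripper_force'],np.round(s['force'],2))
w=grab('wrist','w4');b=grab('top','t4');a=grab('scene','s4')
p=np.array(s['eef_pos']);R=Ro.from_euler('xyz',s['ee_rot'])
g=p+R.apply([0,0,.003]);fw=R.apply([1,0,0])
print(g,[proj(w,g+fw*x).round(1) for x in(-.078,.0,.06,.077)],proj(b,g),proj(a,g))
c=np.vstack([cv2.resize(w['color'][40:190,200:350],(450,450),interpolation=cv2.INTER_CUBIC)])
q=proj(a,g).astype(int);d=a['color'][q[1]-25:q[1]+125-50+0,q[0]-40:q[0]+60]
d=cv2.resize(d,(350,350*d.shape[0]//d.shape[1]),interpolation=cv2.INTER_CUBIC);d=cv2.copyMakeBorder(d,0,450-d.shape[0],0,0,0)
cv2.imwrite('pics/c4.png',np.hstack([c,d]))
```

```text
10.35 [ 0.50534419 -0.19000321  0.22436144] 0.029227042217276067 9.041144102811813 [ 0.68  0.07 -1.76]
[ 0.50533746 -0.19000204  0.22136145] [array([270.8, 402.5]), array([270.6, 281.7]), array([270.4, 161.4]), array([270.4, 121.5])] [357.61095487 193.20806368] [238.81635849 203.35649419]
```

View pics/c4.png

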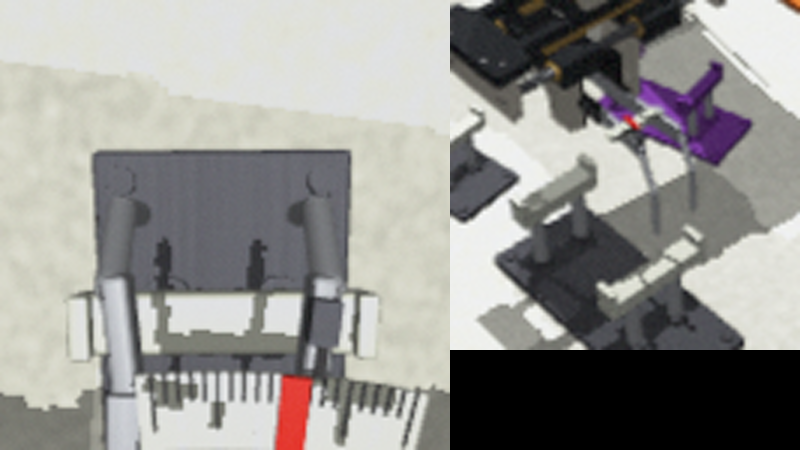

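In the wrist crop the red mark's front end is at about (299,165) full-frame. The pointer is 2–3 mm to its right, near (306,165). The leg ends are at about (241,107) and (307,108). In the scene view the tips are at (268,237) and (257,244).

Run:
```python
from h import *
w=load('w4');a=load('s4');s=monitor.get_state();R=Ro.from_euler('xyz',s['ee_rot']);p=np.array(s['eef_pos'])
for n,o in(('L',[(w,(240.7,108)),(a,(268,237.4))]),('R',[(w,(307,108)),(a,(257.1,244.3))]),('mark',[(w,(298,165)),(a,proj(w,[0,0,0]))][:1]+[(a,(198+(632-450)/3.5,178+122/3.5))])):
    X,r=tri(o);print(n,X.round(4),np.round(r,4),'tool mm',(R.inv().apply(X-p)*1000).round(1))
im=w['color'].astype(int)
for y in range(158,172,2):print(y,[f"{x}:"+','.join(map(str,im[y,x])) for x in range(292,316,2)])
```

```text
L [ 0.5848 -0.1608  0.1541] [0.0006 0.0006] tool mm [ 82.4 -18.5  70.4]
R [ 0.5916 -0.199   0.1589] [0.002 0.002] tool mm [84.  20.3 65.6]
mark [ 0.5665 -0.1937  0.2373] [0.0012 0.0012] tool mm [ 59.7  11.7 -12.7]
158 ['292:61,59,58', '294:67,67,65', '296:99,94,92', '298:91,86,86', '300:67,66,65', '302:142,138,137', '304:180,178,174', '306:68,65,67', '308:70,65,68', '310:103,101,100', '312:100,95,93', '314:100,100,101']
160 ['292:111,104,103', '294:104,99,96', '296:108,101,100', '298:84,82,80', '300:67,65,66', '302:154,149,149', '304:155,150,150', '306:67,64,66', '308:69,69,70', '310:120,117,113', '312:110,102,103', '314:99,97,97']
162 ['292:112,104,104', '294:104,96,97', '296:105,101,99', '298:83,79,76', '300:67,67,65', '302:154,150,149', '304:129,126,124', '306:67,64,64', '308:86,85,83', '310:115,113,111', '312:108,100,99', '314:97,95,95']
164 ['292:149,150,147', '294:87,90,100', '296:81,83,91', '298:73,73,81', '300:67,67,73', '302:92,93,93', '304:67,68,66', '306:64,64,64', '308:80,79,77', '310:97,94,92', '312:106,100,98', '314:91,90,88']
166 ['292:226,226,224', '294:65,72,216', '296:52,59,218', '298:49,54,211', '300:43,49,188', '302:38,43,174', '304:66,71,102', '306:86,91,89', '308:58,58,58', '310:107,117,115', '312:73,79,77', '314:105,113,110']
168 ['292:227,226,225', '294:62,67,216', '296:55,64,228', '298:54,63,228', '300:55,63,228', '302:58,65,229', '304:116,120,137', '306:160,165,162', '308:69,71,68', '310:118,129,127', '312:81,81,81', '314:116,124,123']
170 ['292:226,225,223', '294:55,62,218', '296:56,64,229', '298:56,66,228', '300:59,67,229', '302:54,64,228', '304:200,201,202', '306:201,201,200', '308:140,141,140', '310:119,131,125', '312:69,70,68', '314:119,128,128']
```

Request:
servo_tool([
  {"xyz":[0.3,-1.5,0],"angular":[0,0,0],"claw":2.71},
  {"xyz":[0.6,-3,0],"angular":[0,0,0],"claw":2.71},
  {"xyz":[0.6,-3.2,0],"angular":[0,0,0],"claw":2.71},
  {"xyz":[0.6,-3.2,0],"angular":[0,0,0],"claw":2.71},
  {"xyz":[0.6,-3.2,0],"angular":[0,0,0],"claw":2.71},
  {"xyz":[0.6,-3.2,0],"angular":[0,0,0],"claw":2.71},
  {"xyz":[0.6,-3.2,0],"angular":[0,0,0],"claw":2.71},
  {"xyz":[0.5,-3,0],"angular":[0,0,0],"claw":2.71},
  {"xyz":[0.4,-2.3,0],"angular":[0,0,0],"claw":2.71},
  {"xyz":[0.3,-1.2,0],"angular":[0,0,0],"claw":2.71},
  {"xyz":[0,-0.4,1],"angular":[0,0,0],"claw":2.71},
  {"xyz":[0,0,1],"angular":[0,0,0],"claw":2.71},
  {"xyz":[0,0,0.5],"angular":[0,0,0],"claw":2.71},
  {"xyz":[0,0,0],"angular":[0,0,0],"claw":2.71},
  {"xyz":[0,0,0],"angular":[0,0,0],"claw":2.71},
])

```text
t: 12.0
eef_pos: [0.5201, 0.0875, 0.2005]
ee_rot: [3.141, 0.0, 0.133]
force: [0.4, 0.7, -0.5]
width: 0.0273
gripper_force: 11.0
```

Run:
```python
from h import *
s=monitor.get_state();print(s['t'],s['eef_pos'],np.degrees(s['ee_rot']),s['width'],s['gripper_force'])
w=grab('wrist','w5');b=grab('top','t5');a=grab('scene','s5')
print(proj(a,[.602,.1,.1]),proj(b,[.602,.1,.1]),proj(w,[.602,.1,.08]))
k=lambda im,x,y,n:cv2.resize(im['color'][y:y+n,x:x+n],(400,400),interpolation=cv2.INTER_CUBIC)
im=np.hstack([k(w,180,60,180),k(a,310,160,80)])
im=np.vstack([im,np.zeros((200,800,3),np.uint8)])
im[400:,:400]=cv2.resize(w['color'][130:180,255:355],(400,200),interpolation=cv2.INTER_CUBIC)
im[400:,400:]=cv2.resize(b['color'][140:180,190:270],(400,200),interpolation=cv2.INTER_CUBIC)
cv2.imwrite('pics/c5.png',im)
```

```text
12.0 [0.52011285 0.08745101 0.20051979] [1.79978837e+02 2.10811091e-02 7.61966743e+00] 0.027311220601197516 11.006516218185425
[352.35658305 215.50660775] [212.36209766 157.72880537] [269.17748183 109.01663356]
```

View pics/c5.png

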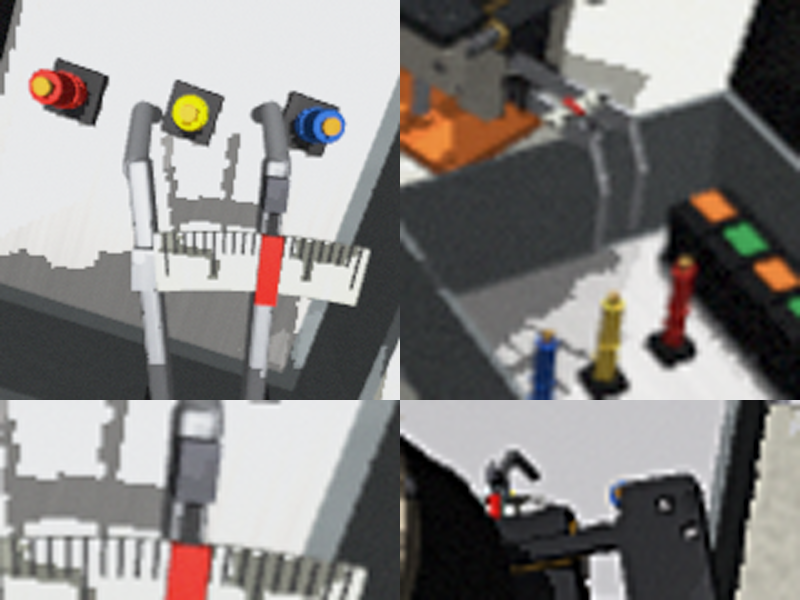

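The red mark (full-frame about (302,167)) and the pointer now line up to about half a pixel. The legs seem pitched nose-up by a few degrees. One contrast-stretched composite should let me pick the tips exactly.

Run:
```python
from h import *
w=load('w5');a4=load('s4');a=load('s5')
def k(f,x,y,n,m,lo=0,hi=255):
    c=f['color'][y:y+m,x:x+n].astype(float);c=np.clip((c-lo)/(hi-lo)*255,0,255).astype(np.uint8)
    return cv2.resize(c,(400,300),interpolation=cv2.INTER_CUBIC)
im=np.vstack([np.hstack([k(w,230,95,80,60),k(a4,238,195,40,30+0+0,0,255) if 0 else k(a4,240,205,60,45)]),np.hstack([k(a,330,175,60,45),k(a,330,175,60,45,150,255)])])
cv2.imwrite('pics/c6.png',im)
```

```text
(no output)
```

View pics/c6.png

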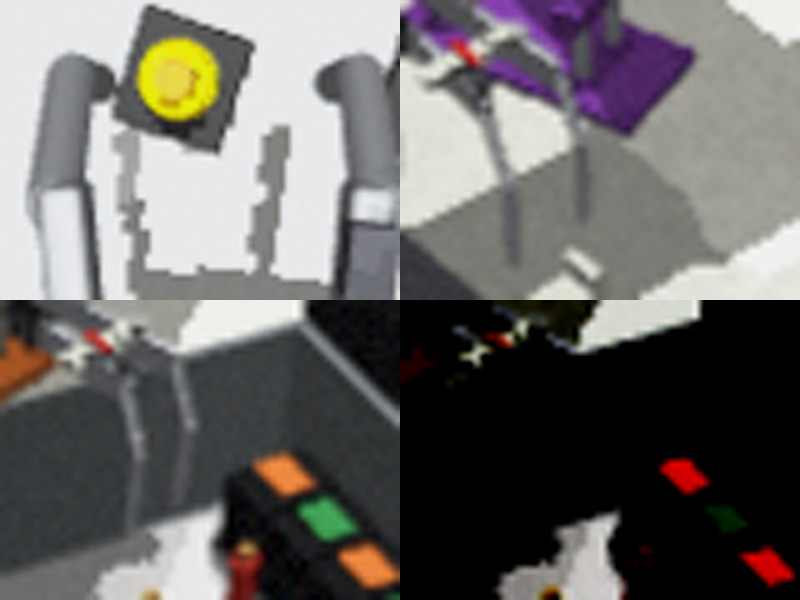

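The inward dark stubs in the wrist view are the legs seen end-on, with tips at (250.6,111.4) and (296,112). In the scene view the tips are at about (357,205) and (350,208.8). The yellow post's top is centred at tile (178,78), which is full-frame (265.6,110.6).

Run:
```python
from h import *
w=load('w5');a=load('s5');b2=load('t2');a2=load('s2');s=monitor.get_state();R=Ro.from_euler('xyz',s['ee_rot']);p=np.array(s['eef_pos'])
T=lambda X:(R.inv().apply(X-p)*1000).round(1)
X={}
for n,o in(('L',[(w,(250.6,111.4)),(a,(357,205))]),('R',[(w,(296,112)),(a,(350,208.8))])):
    X[n],r=tri(o);print(n,X[n].round(4),np.round(r,4),'tool mm',T(X[n]))
# post: wrist yellow disc (top face z .078, stub top .084)
im=w['color'].astype(int);m=((im[...,2]>190)&(im[...,1]>180)&(im[...,0]<120)).astype(np.uint8);m[:95]=0;m[130:]=0
ys,xs=np.nonzero(m);c=((xs.min()+xs.max())/2,(ys.min()+ys.max())/2);print('disc',c,xs.max()-xs.min(),ys.max()-ys.min())
P=atz(w,c,.078);print('post z.078',P,T(P))
P2,r=tri([(w,(265.2,110.6)),(a2,(352.5,220)),(b2,(214.5,159.5))]);print('stub tri',P2,r,T(P2))
for z in(55,60,64,68,72):
    for q in((250.6,111.4),(296,112)): print(z,T(atz(w,q,p[2]-z*.001)),end=' ')
    print()
```

```text
L [0.6    0.112  0.1306] [0.0017 0.0017] tool mm [ 82.1 -13.3  70.6]
R [0.6034 0.084  0.134 ] [0.0016 0.0016] tool mm [81.7 15.  67.2]
disc (np.float64(263.5), np.float64(107.0)) 137 24
post z.078 [0.6029065  0.10460467 0.078     ] [ 84.   -5.5 123.1]
stub tri [0.60129535 0.1017206  0.08128425] [np.float64(0.0014495095123318504), np.float64(0.0014280328404214612), np.float64(0.0023897882559589484)] [ 82.   -2.9 119.8]
55 [ 80.7 -11.2  55.1] 55 [80.4 15.  55.1] 
60 [ 80.7 -11.5  60.1] 60 [80.4 15.4 60.1] 
64 [ 80.7 -11.8  64.1] 64 [80.4 15.7 64.1] 
68 [ 80.7 -12.   68.1] 68 [80.4 16.  68.1] 
72 [ 80.7 -12.3  72.1] 72 [80.4 16.3 72.1]
```

Run:
```python
from h import *
w=load('w5');s=monitor.get_state();R=Ro.from_euler('xyz',s['ee_rot']);p=np.array(s['eef_pos'])
T=lambda X:(R.inv().apply(X-p)*1000).round(1)
im=w['color'].astype(int)[100:125,250:282];m=(im[...,2]>150)&(im[...,0]<im[...,2]-60)
ys,xs=np.nonzero(m);c=((xs.min()+xs.max())/2+250,(ys.min()+ys.max())/2+100);print(c,np.ptp(xs),np.ptp(ys))
print(atz(w,c,.078),T(atz(w,c,.078)),T(atz(w,(265.6,110.6),.078)))
```

```text
(np.float64(265.0), np.float64(110.5)) 16 15
[0.60047891 0.10311705 0.078     ] [ 81.4  -4.4 123.1] [ 81.3  -3.9 123.1]
```

Request:
servo_tool([
  {"xyz":[0.08,-0.31,0],"angular":[0,0,0],"claw":2.71},
  {"xyz":[0,-0.31,0.5],"angular":[0,0,0],"claw":2.71},
  {"xyz":[0,0,1],"angular":[0,0,0],"claw":2.71},
  {"xyz":[0,0,1],"angular":[0,0,0],"claw":2.71},
  {"xyz":[0,0,0.7],"angular":[0,0,0],"claw":2.71},
  {"xyz":[0,0,0.3],"angular":[0,0,0],"claw":2.71},
  {"xyz":[0,0,0],"angular":[0,0,0],"claw":2.71},
  {"xyz":[0,0,0],"angular":[0,0,0],"claw":2.71},
])

```text
t: 12.95
eef_pos: [0.5202, 0.0945, 0.1657]
ee_rot: [3.141, -0.0, 0.134]
force: [0.8, 0.6, -0.7]
width: 0.027
gripper_force: 11.0
```

Run:
```python
from h import *
w=grab('wrist','w7');s=monitor.get_state();R=Ro.from_euler('xyz',s['ee_rot']);p=np.array(s['eef_pos'])
T=lambda X:(R.inv().apply(X-p)*1000).round(1)
im=w['color'].astype(int)[95:130,252:296];m=(im[...,2]>150)&(im[...,0]<im[...,2]-60)
ys,xs=np.nonzero(m);c=((xs.min()+xs.max())/2+252,(ys.min()+ys.max())/2+95);print(p,s['width'],s['gripper_force'],c,np.ptp(xs),np.ptp(ys))
print(T(atz(w,c,.078)))
g=w['color'][112].astype(int)
print([f'{x}:{g[x].sum()//3}' for x in range(234,312,1)])
for y in(160,163,165,168,170):print(y,[','.join(map(str,w['color'][y,x])) for x in range(294,312,2)])
```

```text
[0.52031257 0.0945502  0.16595122] 0.027317982690364503 11.006339639425278 (np.float64(273.5), np.float64(111.5)) 17 17
[80.9  1.7 88. ]
['234:232', '235:232', '236:232', '237:233', '238:214', '239:149', '240:127', '241:137', '242:138', '243:134', '244:132', '245:123', '246:118', '247:107', '248:85', '249:78', '250:73', '251:73', '252:73', '253:186', '254:228', '255:232', '256:232', '257:232', '258:233', '259:224', '260:137', '261:82', '262:90', '263:90', '264:89', '265:118', '266:151', '267:158', '268:159', '269:154', '270:162', '271:160', '272:163', '273:168', '274:172', '275:172', '276:170', '277:170', '278:145', '279:162', '280:169', '281:158', '282:138', '283:107', '284:84', '285:86', '286:72', '287:166', '288:225', '289:233', '290:233', '291:232', '292:200', '293:118', '294:74', '295:74', '296:78', '297:81', '298:99', '299:111', '300:123', '301:132', '302:134', '303:137', '304:133', '305:129', '306:120', '307:177', '308:226', '309:232', '310:233', '311:232']
160 ['125,126,127', '71,69,68', '147,143,142', '188,185,182', '72,72,72', '75,74,75', '145,145,143', '233,233,232', '231,232,231']
163 ['116,117,117', '68,65,65', '160,157,153', '165,163,161', '74,71,73', '83,82,80', '182,181,179', '233,233,232', '231,233,232']
165 ['98,100,101', '179,181,179', '53,59,115', '67,70,100', '68,67,72', '73,72,77', '163,164,167', '211,214,213', '220,223,220']
168 ['80,83,84', '128,138,136', '56,64,224', '58,67,235', '59,71,236', '60,69,236', '63,71,236', '214,214,216', '229,229,228']
170 ['92,93,94', '105,115,124', '55,62,229', '60,70,236', '57,66,235', '57,65,235', '57,66,235', '216,216,219', '208,209,207']
```

Tip inner edges are at 253 and 292.5 (midpoint 272.8) and the post disc is at 273.5, so it's centred. The final descent is 3.35 cm.

Request:
servo_tool([
  {"xyz":[0,0,0.4],"angular":[0,0,0],"claw":2.7},
  {"xyz":[0,0,0.5],"angular":[0,0,0],"claw":2.7},
  {"xyz":[0,0,0.5],"angular":[0,0,0],"claw":2.7},
  {"xyz":[0,0,0.5],"angular":[0,0,0],"claw":2.7},
  {"xyz":[0,0,0.5],"angular":[0,0,0],"claw":2.7},
  {"xyz":[0,0,0.5],"angular":[0,0,0],"claw":2.7},
  {"xyz":[0,0,0.3],"angular":[0,0,0],"claw":2.7},
  {"xyz":[0,0,0.15],"angular":[0,0,0],"claw":2.7},
  {"xyz":[0,0,0],"angular":[0,0,0],"claw":2.7},
  {"xyz":[0,0,0],"angular":[0,0,0],"claw":2.7},
  {"xyz":[0,0,0],"angular":[0,0,0],"claw":2.7},
  {"xyz":[0,0,0],"angular":[0,0,0],"claw":2.7},
])

```text
t: 14.2
eef_pos: [0.5201, 0.0945, 0.1323]
ee_rot: [-3.141, -0.0, 0.134]
force: [-0.4, -0.5, -1.4]
width: 0.027
gripper_force: 11.2
```

Run:
```python
from h import *
w=grab('wrist','w8');a=grab('scene','s8');s=monitor.get_state();p=np.array(s['eef_pos']);print(s['t'],p,s['width'],s['gripper_force'],np.round(s['force'],2))
k=lambda f,x,y,n,m,W=400,H=300:cv2.resize(f['color'][y:y+m,x:x+n],(W,H),interpolation=cv2.INTER_CUBIC)
q=proj(a,[.6,.102,.085]).astype(int)
im=np.vstack([np.hstack([k(w,230,90,80,60),k(a,q[0]-32,q[1]-24,64,48)]),np.hstack([k(w,275,140,53,40),k(a,280,80,240,180)])])
cv2.imwrite('pics/c8.png',im)
```

```text
14.3 [0.52011347 0.0945051  0.13230228] 0.027176942710791723 11.157151758670807 [-0.29 -0.08 -1.78]
```

View pics/c8.png

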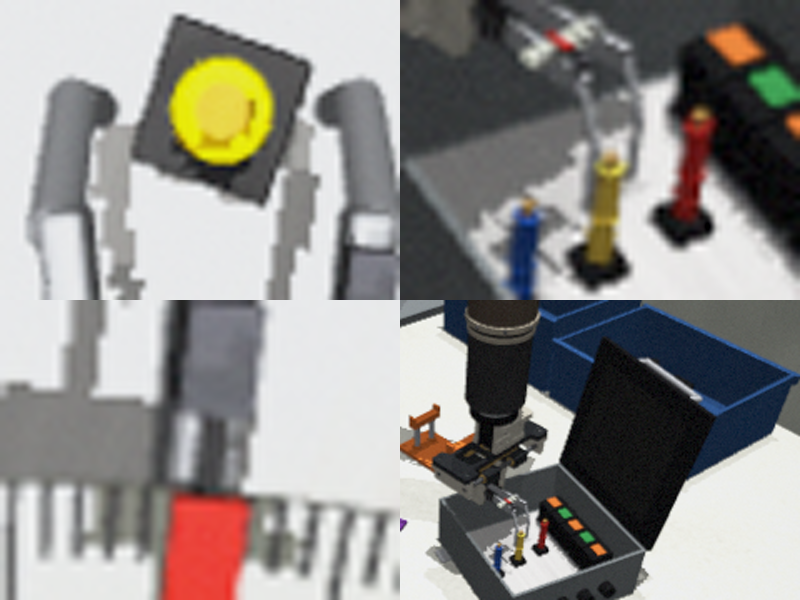

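The last view shows the post disc centred between the leg ends (tile 221 against 216.5). The pointer sits on the red mark, the door is open, and nothing is touching. Handing in.

```bash
python3 -c "
from station import order
print(order.job_done())"
```

```text
the job is handed in; nothing more can be done
None
```

I handed the job in at about 14 s with the callipers held astride the yellow post and the pointer on the red mark; no verdict came back. The last measurements put the door at about 100°, the pointer within about 0.5 mm of the mark and the tips about 14 mm below the post top.

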